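# Index the bench fixture's handwheel to its rear mark and secure the plunger

### The arm

A 6-joint arm with a two-finger parallel gripper is mounted at the origin on the work surface. World frame = base frame: x ahead of the robot, y to its left, z up, the work surface at z = 0. Lengths are in m, angles in rad, forces in N, time in s.
With the tool pointing down it reaches from about 0.375 to 0.975 m from the base axis. Payload 3.8 kg.
Tool frame: the origin (TCP) lies at the very end of the fingers, on their centre line; the grasp point (between the pads) lies 19 mm behind it; z points along the fingers, y is the line along which they close (so a half turn about z gives the same grasp; the last joint's range is limited). The gripper opens to 85 mm and grips with 20 to 120 N. Pads are 22 mm wide; open, the fingers measure 114 mm over their backs; the gripper's body (76 mm by 85 mm) begins 54 mm behind the grasp point. The pads swing forward as they close: fully open they stand 13 mm farther back than shut.
Start: joints at [-1.155, 0.264, 1.604, -0, 1.274, -0.037], TCP at [0.295, -0.607, 0.231] pointing down, gripper open.
Joint ranges: [-2.63, 2.63], [-0.94, 2.18], [0.31, 2.57], [-1.31, 4.45], [0, 2.66], [-2.55, 2.55]. Speed limits (rad/s): [2.57, 2.57, 3.14, 3.14, 3.14, 3.14].

### API

Orientations are given as a rotation vector (axis times angle).
In Python, from workcell import * gives the robot as it stands.
- The arm moves only by the shell command python3 -m crank 'ROWS' [OPENING] [FORCE]. ROWS is JSON, a list that holds one entry, the list of rows, each a list of 6 numbers: the shift along the tool's x, y, z in cm, then the turn, a rotation vector about the tool's x, y, z in rad. In form: [[[dx, dy, dz, ax, ay, az], ...]]. A call has 1 to 8 rows; each row shifts and turns the commanded pose from where the row before left it, along the tool's axes as they then stand; what a row does not reach is not made up. A row lasts 1/12 s, in which the tool goes at most 41.7 mm and 7.16 degrees, less where a joint would pass 70% of its speed; a pose out of reach is approached as far as the arm can. A call with a gripper value outside its range is refused whole. OPENING is the finger opening in cm, from 0 to 8.54, set as the call begins (- or left out, the last holds). The fingers move at their own pace and stop on an object; FORCE is the grip in N (left out, the last holds). Time passes only in rows, so rows that do not move let the fingers close. It gives the time, the measured TCP pose, the force, the opening and the grip force at its end, in the units of the state.
- read_state(): the state, without advancing time (a new reading comes with each control period).
- read_camera(name): name is "scene" or "top"; returns the picture (480x640x3 uint8, blue, green, red); there is no depth.
- camera_model(name): a dict with "camera_matrix" (3x3 intrinsics, pixels), "R" (3x3) and "t" (3): a world point X has camera coordinates R X + t. Camera axes: x right, y down, z forward; pixel columns grow to the right and rows downward; lengths in m; the calibration is good to about 2 mm. A picture is of the moment at which its call begins. camera_model takes no time and is no camera call.
- finish_job(): hands the job in; it is judged then, once.
The state is a dict: "time": time; "q": joint angles; "joint_vel": joint speeds; "joint_torque": joint torques, N m; "tool_pos": TCP position; "tcp_rot": TCP orientation; "wrist_force": force on the tool from outside, world axes, zero at the start; "torque": the same for the moment, N m; "width": opening from 0.0 (shut) to 1.0 (fully open); "grip_force": force on a finger pad.
Only numpy, scipy, OpenCV 4.12 (cv2) and the standard library are available. Lean on these libraries where they do the work, as an engineer would, in place of code of your own. Each camera call takes 0.05 s, during which the arm holds its last target. There are 200 camera calls.

### The job

Turn the handwheel clockwise by its upright black knob until the red pointer on its far rim comes up to the yellow mark and the spring plunger drops into the wheel's slot; the pointer clip has slipped by up to about a centimetre either way, so feel for the drop near the mark, and do not force the wheel against the plunger (keep the push on it under about 15 N). Then swing the yellow keeper lever all the way over the dropped plunger's red head, let go, and leave the things around the fixture where they are.

Things in the scene. Friction and masses are not known exactly. Their poses are not given: they have to be found in the camera images.
- axle (a point): Point on the handwheel's upright axle, level with the wheel's flat top, 55 mm above the bench. The wheel is an aluminium disc 160 mm across, 12 mm thick, on a fixed blue bench fixture. Steady bearing friction (about 2.5 N at its knob); it stays where it is left. To be turned clockwise seen from above. x axis: towards the yellow mark.
- knob_mid (a point): Middle of the wheel's upright black knob, 22 mm across, standing 50 mm above the wheel's top; this point is 85 mm above the bench, about 55 mm from the axle, roughly opposite the pointer. The knob spins freely on its pin, so it can be held and carried round the axle without turning the hand. Its axes turn with that spin and mean nothing.
- pointer (a point): Tip of the red pointer clip on the wheel's rim, 92 mm from the axle, 58 mm above the bench; goes round with the wheel. The clip has slipped on the rim: with the plunger in its slot the pointer may stand up to 13 mm (0.14 rad) to either side of the mark. It starts left of the mark as seen from the robot, 0.45 to 1.3 rad short of it.
- mark (a point): Top of the upright yellow mark, a 6 mm square post fixed behind the wheel on the side away from the robot, 103 mm from the axle, 58 mm above the bench. x axis: away from the axle. y axis: along the rim, to the left. The mark does not move.
- plunger: Spring plunger in the fixture's blue bracket, 66 mm from the axle, 90 degrees to the left of the mark: upright steel pin 8 mm across, red head. Origin at its round tip, z up. A 5 N spring holds the tip on the wheel's flat top; when the wheel's 10 mm slot comes under it, it drops 10 mm by itself and blocks the wheel (1 mm play either way). Over 50 mm/s it may miss. A load over 18 N damages it.
- plunger_head (a point): Centre of the top of the plunger's red head (20 mm across, 14 mm tall): 120 mm above the bench while the plunger is up, 110 mm when it has dropped in.
- keeper (a joint): Angle of the yellow keeper lever about its upright pivot, rad: 0 fully open, 1.1 at the stop, fully over the plunger; growing counter-clockwise seen from above; it starts between 0 and 0.25. It stays where it is left (about 1.7 N at its peg moves it). Its blade passes 3 mm over the head of a dropped plunger, but strikes the side of a raised one at about 0.8.
- keeper_peg (a point): Middle of the black upright peg by which the keeper is swung: a cylinder 14 mm across, from 119 to 159 mm above the bench, this point at 142 mm. It is 62 mm from the pivot, at the end opposite the blade.
- keeper_pivot (a point): Point on the keeper's upright pivot axis, at the height of keeper_peg's point (142 mm above the bench, empty space there; the lever itself ends 120 mm above the bench).
- jar: Amber screw jar with a red cap, 56 mm across, 75 mm tall, bystander. Origin at the centre of its underside.
- cone: Small orange cone, 68 mm across the foot, 85 mm tall, bystander. Origin at the centre of its underside.
- wrench: Steel wrench, 160 mm long, lying flat along its x axis, bystander. Origin at its underside.
- case: Small red metal case, 70 x 50 x 35 mm, bystander. Origin at the centre of its underside.

How it is judged:
By the outcome, as a careful person would: the job done as asked, in the order asked, and still so for the second after the job is handed in, with the robot touching nothing.
It also fails if it takes over 51 s, if anything falls off the work surface, if the arm or the gripper's body presses on something with over 40 N, if the wrist force passes 120 N, or if a joint passes its speed limit or range.

## Working session

There is one attempt and no reset: what is moved stays moved. The work goes in short steps, Python scripts to look and compute and a shell command to move; the robot and the scene stay as the last step left them, time stands still between calls to the robot, and variables do not carry over. Pictures are saved under pics/ and viewed, at most 10 in all, crops included, and the job is handed in when it is done.

```bash
mkdir -p pics; ls
python3 - <<'E'
from workcell import *
import cv2
for n in("scene","top"):
    cv2.imwrite(f"pics/{n}0.png",read_camera(n)); m=camera_model(n); print(n,m)
print(read_state())
E
```

```text
pics
scene {'camera_matrix': array([[459.36410739,   0.        , 318.65936699],
       [  0.        , 459.36410739, 239.24782422],
       [  0.        ,   0.        ,   1.        ]]), 'R': array([[ 0.61550192,  0.78791562,  0.01861069],
       [ 0.53435478, -0.39983568, -0.74471229],
       [-0.57932923,  0.46831656, -0.66712611]]), 't': array([-0.40162806, -0.25727929,  1.18042878])}
top {'camera_matrix': array([[474.61094262,   0.        , 325.20323876],
       [  0.        , 474.61094262, 241.52071773],
       [  0.        ,   0.        ,   1.        ]]), 'R': array([[ 1.81205289e-02, -9.99827401e-01,  4.10058518e-03],
       [-9.82806058e-01, -1.85654685e-02, -1.83705130e-01],
       [ 1.83749552e-01, -7.01245842e-04, -9.82972843e-01]]), 't': array([-0.00264773,  0.62021216,  0.86244426])}
{'time': 0.1, 'q': array([-1.15489813e+00,  2.64689701e-01,  1.60523933e+00, -7.83318045e-06,
        1.27371025e+00, -3.69100785e-02]), 'joint_vel': array([-0.00150331, -0.00274173, -0.00302321, -0.00085839, -0.00132782,
       -0.00044214]), 'joint_torque': array([ 6.79843615e-04, -5.16705322e+01, -3.68590379e+01, -6.82872314e-05,
        6.27639267e-03, -4.44943240e-06]), 'tool_pos': array([ 0.29502898, -0.60637222,  0.2300775 ]), 'tcp_rot': array([-3.05946061e+00, -7.04761288e-01,  6.16711867e-04]), 'wrist_force': array([-0.3831751 , -0.07936964,  0.28374051]), 'torque': array([-0.04622043,  0.04064459,  0.03185584]), 'grip_force': 0.0, 'width': 0.9983510062959073}
```

View pics/scene0.png

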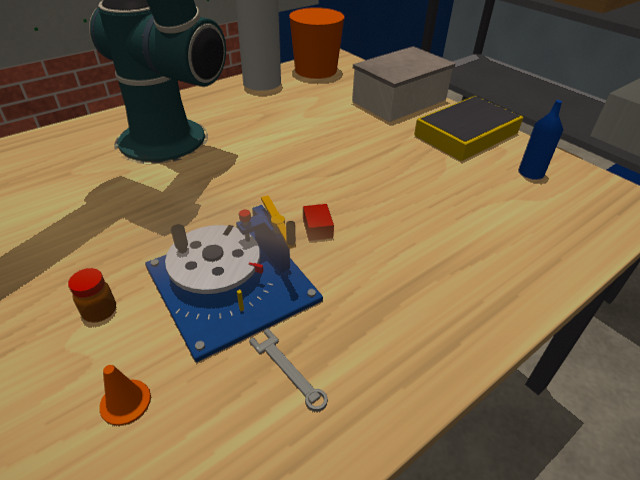

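View pics/top0.png

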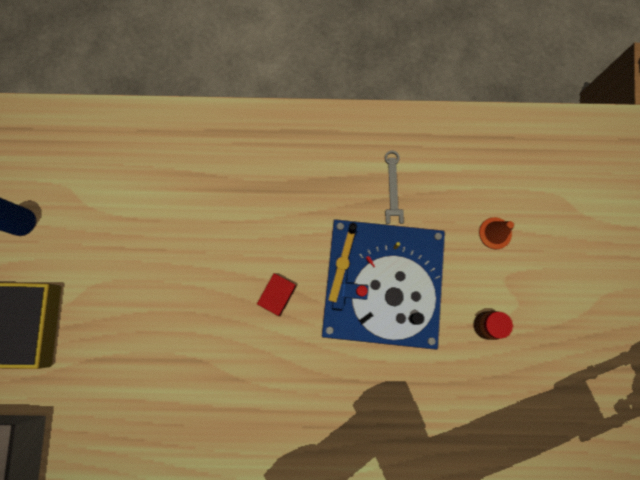

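The scene view shows the fixture at about (230,270), with the keeper and bracket behind the wheel. In the top view I can see the wheel centre (394,296), pointer (370,261), mark (398,244), plunger head (362,291), knob (416,318), keeper peg (352,230), keeper pivot (342,263) and the slot (366,318).

```bash
cat > h.py <<'E'
from workcell import *
import numpy as np, cv2
def ray(n,p,z):
    m=camera_model(n);R,t=m["R"],np.array(m["t"]);c=-R.T@t
    d=R.T@np.linalg.inv(m["camera_matrix"])@np.array([p[0],p[1],1.]);return c+d*(z-c[2])/d[2]
def proj(n,X):
    m=camera_model(n);v=m["camera_matrix"]@(m["R"]@np.array(X)+m["t"]);return v[:2]/v[2]
def crop(n,name,x0,y0,w,h,s,img=None):
    im=read_camera(n) if img is None else img
    cv2.imwrite("pics/"+name,cv2.resize(im[y0:y0+h,x0:x0+w],None,fx=s,fy=s,interpolation=cv2.INTER_CUBIC))
E
python3 - <<'E'
from h import *
im=cv2.imread("pics/top0.png"); crop("top","topc.png",315,210,140,150,4,im)
sc=cv2.imread("pics/scene0.png"); crop("scene","scc.png",140,185,190,150,4,sc)
hsv=cv2.cvtColor(im,cv2.COLOR_BGR2HSV)
def blobs(mask,roi,tag,zs):
    x0,y0,x1,y1=roi; m=np.zeros_like(mask); m[y0:y1,x0:x1]=mask[y0:y1,x0:x1]
    n,l,s,c=cv2.connectedComponentsWithStats(m)
    for i in range(1,n):
        if s[i,4]>=4: print(tag,s[i],c[i].round(1),ray("top",c[i],zs).round(4))
H,S,V=cv2.split(hsv)
red=(((H<6)|(H>174))&(S>150)&(V>90)).astype(np.uint8)
yel=((H>15)&(H<32)&(S>150)&(V>90)).astype(np.uint8)
wh=((S<50)&(V>120)).astype(np.uint8)
dk=((V<45)).astype(np.uint8)
roi=(320,215,450,355)
blobs(red,roi,"red58",.058);blobs(red,roi,"red120",.12);blobs(yel,roi,"yel",.058);blobs(dk,roi,"dark",.105)
m=np.zeros_like(wh);m[250:345,345:440]=wh[250:345,345:440]
c=max(cv2.findContours(m,0,1)[0],key=cv2.contourArea);hull=cv2.convexHull(c)
e=cv2.fitEllipse(hull);print("wheel",e,ray("top",e[0],.055))
E
```

```text
red58 [367 257   7   9  24] [369.5 260.2] [ 0.5851 -0.077   0.058 ]
red58 [357 286  10  10  86] [361.5 290.4] [ 0.5268 -0.0619  0.058 ]
red120 [367 257   7   9  24] [369.5 260.2] [ 0.5759 -0.0711  0.12  ]
red120 [357 286  10  10  86] [361.5 290.4] [ 0.5217 -0.057   0.12  ]
yel [329 233  25  69 534] [341.2 267.5] [ 0.57   -0.0227  0.058 ]
yel [396 243   3   3   7] [397.3 244. ] [ 0.6178 -0.1308  0.058 ]
dark [348 223   9  12  73] [352.3 227.9] [ 0.6378 -0.0407  0.105 ]
dark [398 273   5   4   7] [400.  274.6] [ 0.5529 -0.1279  0.105 ]
dark [398 295   2   3   5] [398.4 296.2] [ 0.5137 -0.1246  0.105 ]
dark [413 294   5   5   9] [414.4 296.6] [ 0.5136 -0.1535  0.105 ]
dark [333 308   8   2   9] [336.1 308.9] [ 0.489  -0.0129  0.105 ]
dark [359 313  13  11  48] [365.3 317.9] [ 0.474  -0.0651  0.105 ]
dark [409 313  14  11 119] [415.9 318.1] [ 0.4754 -0.1554  0.105 ]
wheel ((393.662841796875, 297.4158935546875), (82.00843048095703, 84.09616088867188), 141.0767059326172) [ 0.51489591 -0.12337672  0.055     ]
```

View pics/topc.png

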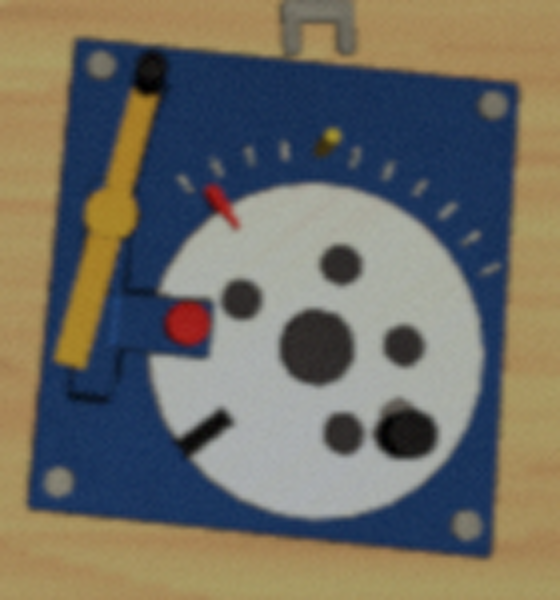

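View pics/scc.png

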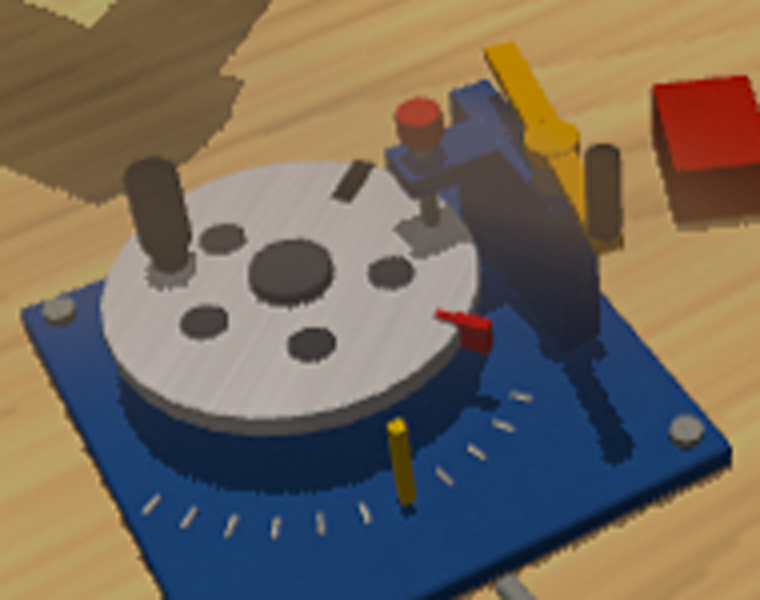

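The crops agree with the masks. In the top crop, the head is at (188,325), the slot runs (183,450)-(230,415), the knob top is at (408,433), the peg top at (150,72) and the pivot at (111,213). In the scene crop, the knob top is at (150,165) and the peg top at (603,150).

```bash
cat >> h.py <<'E'
from scipy.spatial.transform import Rotation as Ro
def T(p): return (315+p[0]/4,210+p[1]/4)
def S(p): return (140+p[0]/4,185+p[1]/4)
def go(xyz,ydir):
    s=read_state();R=Ro.from_rotvec(s["tcp_rot"]);d=R.inv().apply(np.array(xyz)-s["tool_pos"])*100
    y=R.as_matrix()[:,1];yaw=np.arctan2(y[1],y[0]);a=(ydir-yaw+np.pi/2)%np.pi-np.pi/2
    print("tool",s["tool_pos"].round(4),"cm in tool axes",d.round(2),"az",round(-a,3),"tilt",R.as_matrix()[:,2].round(3))
E
python3 - <<'E'
from h import *
A=np.array([.515,-.1234]);p=lambda n,q,z:ray(n,q,z)[:2]
def an(v):return np.arctan2(v[1],v[0]).round(3)
M=p("top",T((333,135)),.058);print("mark",M,np.linalg.norm(M-A),an(M-A))
k=p("top",T((408,433)),.105);k2=p("scene",S((150,165)),.105);print("knob",k,k2,np.linalg.norm(k-A),an(k-A),an(k2-A))
pg=p("top",T((151,69)),.159);pg2=p("scene",S((603,152)),.159);pv=p("top",T((111,213)),.12);pv2=p("scene",S((553,132)),.12)
print("peg",pg,pg2,"pivot",pv,pv2,np.linalg.norm(pg-pv),an(pg-pv))
h=p("top",T((188,325)),.12);print("head",h,p("scene",S((419,113)),.12),an(h-A),an(h-pv),np.linalg.norm(h-A))
print("slot",[(an(p("top",T(q),.055)-A)) for q in((183,450),(230,415),(206,432))])
pt=p("top",T((215,192)),.058);print("pointer",an(pt-A),np.linalg.norm(pt-A))
go((*((k+k2)/2),.2),an(k-A)-np.pi/2)
E
```

```text
mark [ 0.61833509 -0.13269247] 0.10375206543380734 -0.09
knob [ 0.47513879 -0.15738899] [ 0.46937695 -0.15762637] 0.05238480271850645 -2.436 -2.498
peg [ 0.62719717 -0.03831335] [ 0.6285227  -0.03838868] pivot [ 0.56951406 -0.02323363] [ 0.56697533 -0.02108628] 0.059621630848775066 -0.256
head [ 0.52015996 -0.05787391] [ 0.52310513 -0.05891904] 1.492 -2.53 0.06572894525571887
slot [np.float64(2.229), np.float64(2.236), np.float64(2.227)]
pointer 0.571 0.08841145715959327
tool [ 0.295  -0.6064  0.2301] cm in tool axes [ 35.57 -32.6    3.08] az -0.253 tilt [-0.001  0.002 -1.   ]
```

```bash
python3 -m crank '[[[2.2,-2.0,0,0,0,0],[2.2,-2.0,0,0,0,0],[2.2,-2.0,0,0,0,0],[2.2,-2.0,0,0,0,0],[2.2,-2.0,0,0,0,0],[2.2,-2.0,0,0,0,0],[2.2,-2.0,0,0,0,0],[2.2,-2.0,0,0,0,0]]]' 5; python3 -m crank '[[[2.2,-2.0,0,0,0,0],[2.2,-2.0,0,0,0,0],[2.2,-2.0,0,0,0,0],[2.2,-2.0,0,0,0,0],[2.2,-2.0,0,0,0,0],[2.2,-2.0,0,0,0,0],[2.2,-2.0,0,0,0,0],[0,0,0,0,0,0]]]' 5
python3 -m crank '[[[0,0,0,0,0,-0.08],[0,0,0,0,0,-0.08],[0,0,0,0,0,-0.08],[0,0,0,0,0,0],[0,0,0,0,0,0]]]'
python3 - <<'E'
from h import *
go((.472,-.1575,.2),-2.46-np.pi/2);s=read_state();print(s["time"],s["wrist_force"],s["width"])
E
```

```text
time: 0.77
tool_pos: [0.3836, -0.3844, 0.2307]
tcp_rot: [-3.061, -0.705, 0.001]
wrist_force: [0.7, -0.2, -1.0]
width: 0.587
grip_force: 0.0
time: 1.43
tool_pos: [0.4618, -0.1885, 0.2309]
tcp_rot: [-3.058, -0.71, -0.001]
wrist_force: [-0.1, -0.3, -0.1]
width: 0.586
grip_force: 0.0
time: 1.85
tool_pos: [0.4605, -0.193, 0.2309]
tcp_rot: [-2.956, -1.063, 0.001]
wrist_force: [0.0, -0.5, -0.1]
width: 0.583
grip_force: 0.0
tool [ 0.4605 -0.193   0.2309] cm in tool axes [ 3.15 -2.    3.09] az 0.009 tilt [-0.001  0.    -1.   ]
1.85 [ 0.02510083 -0.52953928 -0.07827252] 0.5827320439296707
```

```bash
python3 -m crank '[[[1.6,-1.0,0,0,0,0],[1.55,-1.0,0,0,0,0],[0,0,2.5,0,0,0],[0,0,2.5,0,0,0],[0,0,2.5,0,0,0],[0,0,2,0,0,0],[0,0,0,0,0,0],[0,0,0,0,0,0]]]' 5
python3 - <<'E'
from h import *
go((.472,-.1575,.07),-2.46-np.pi/2)
im=read_camera("scene");crop("scene","s1.png",120,150,220,170,3.5,im)
E
```

```text
time: 2.52
tool_pos: [0.471, -0.1571, 0.1351]
tcp_rot: [-2.954, -1.063, 0.004]
wrist_force: [0.9, -0.0, -0.2]
width: 0.586
grip_force: 0.0
tool [ 0.471  -0.1571  0.1351] cm in tool axes [0.06 0.11 6.51] az 0.01 tilt [-0.003  0.001 -1.   ]
```

View pics/s1.png

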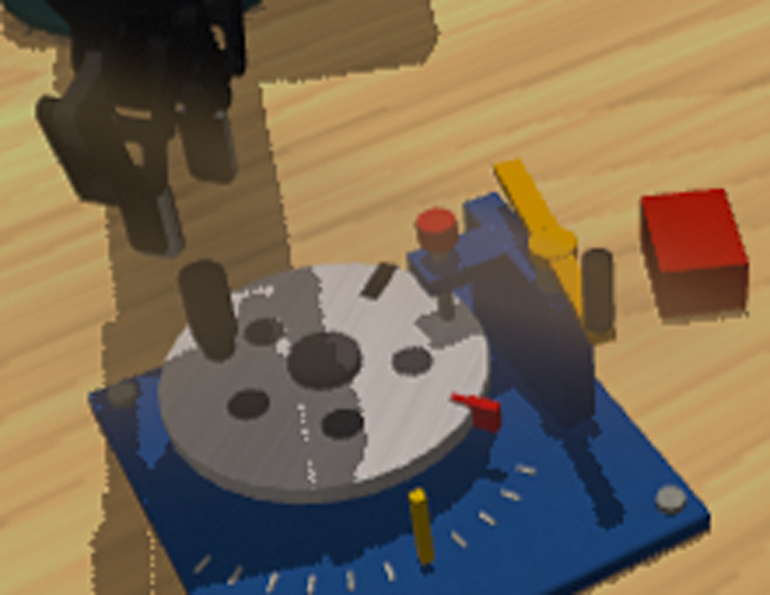

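The scene shows the fingertips at (165,250) and (215,175), straddling the knob top at (203,270). They are aligned, so I'll descend and close into a loose cage.

```bash
python3 -m crank '[[[0,0.1,1.6,0,0,0],[0,0,1.6,0,0,0],[0,0,1.6,0,0,0],[0,0,1.6,0,0,0],[0,0,0,0,0,0],[0,0,0,0,0,0]]]' 5 20
python3 -m crank '[[[0,0,0,0,0,0],[0,0,0,0,0,0],[0,0,0,0,0,0],[0,0,0,0,0,0],[0,0,0,0,0,0],[0,0,0,0,0,0]]]' 2.7 20
python3 - <<'E'
from h import *
go((.472,-.1575,.07),-2.46-np.pi/2)
E
```

```text
time: 3.07
tool_pos: [0.4735, -0.1584, 0.0733]
tcp_rot: [2.955, 1.066, 0.001]
wrist_force: [0.4, 0.7, 0.9]
width: 0.588
grip_force: 0.0
time: 3.57
tool_pos: [0.4731, -0.1582, 0.0726]
tcp_rot: [2.955, 1.066, 0.001]
wrist_force: [0.7, 0.2, -0.9]
width: 0.317
grip_force: 0.0
tool [ 0.4731 -0.1582  0.0726] cm in tool axes [-0.04 -0.12  0.26] az 0.011 tilt [ 0.001 -0.    -1.   ]
```

```bash
for i in 1 2; do python3 -m crank '[[[0,-0.14,0,0,0,0.025],[0,-0.14,0,0,0,0.025],[0,-0.14,0,0,0,0.025],[0,-0.14,0,0,0,0.025],[0,-0.14,0,0,0,0.025],[0,-0.14,0,0,0,0.025],[0,-0.14,0,0,0,0.025],[0,-0.14,0,0,0,0.025]]]'; done
cat >> h.py <<'E'
def look(tag,save=False):
    im=read_camera("top");s=read_state();A=np.array([.515,-.1234])
    H,S_,V=cv2.split(cv2.cvtColor(im,cv2.COLOR_BGR2HSV));m=(((H<6)|(H>174))&(S_>140)&(V>70)).astype(np.uint8)
    n,l,st,c=cv2.connectedComponentsWithStats(m[240:310,350:440])
    for i in range(1,n):
        if st[i,4]>=6:
            q=c[i]+(350,240);w=ray("top",q,.058)[:2]-A;print("red",st[i,4],q.round(1),"ang",np.arctan2(w[1],w[0]).round(3),np.linalg.norm(w).round(3))
    w=s["tool_pos"][:2]-A;t=np.array([w[1],-w[0]])/np.linalg.norm(w);f=s["wrist_force"][:2]
    print(tag,s["time"],"tcp ang",np.arctan2(w[1],w[0]).round(3),"r",np.linalg.norm(w).round(4),"tangential F",(f@t).round(2),"radial F",(f@w/np.linalg.norm(w)).round(2))
    if save: crop("top",save,315,210,140,150,4,im)
E
python3 - <<'E'
from h import *
look("")
E
```

```text
time: 4.23
tool_pos: [0.468, -0.1506, 0.0726]
tcp_rot: [3.043, 0.764, 0.004]
wrist_force: [3.4, -5.8, -3.9]
width: 0.319
grip_force: 3.5
time: 4.9
tool_pos: [0.4632, -0.1404, 0.0726]
tcp_rot: [3.104, 0.457, 0.003]
wrist_force: [2.2, -7.6, -3.5]
width: 0.321
grip_force: 3.6
red 27 [382.9 254.6] ang 0.246 0.084
red 88 [361.5 290.3] ang 1.377 0.063
 4.95 tcp ang -2.832 r 0.0546 tangential F -3.46 radial F 0.54
```

```bash
python3 -m crank '[[[0,-0.14,0,0,0,0.025],[0,-0.14,0,0,0,0.025],[0,-0.14,0,0,0,0.025],[0,-0.14,0,0,0,0.025],[0,-0.14,0,0,0,0.025],[0,-0.14,0,0,0,0.025],[0,-0.14,0,0,0,0.025],[0,-0.14,0,0,0,0.025]]]' >/dev/null; python3 -c 'from h import *;look("a")'
python3 -m crank '[[[0,-0.07,0,0,0,0.0125],[0,-0.07,0,0,0,0.0125],[0,-0.07,0,0,0,0.0125],[0,-0.07,0,0,0,0.0125]]]' >/dev/null; python3 -c 'from h import *;look("b")'
```

```text
red 30 [391.8 253.2] ang 0.04 0.085
red 88 [361.5 290.3] ang 1.377 0.063
a 5.6667 tcp ang -3.039 r 0.0549 tangential F -4.15 radial F 0.62
red 26 [394.3 252.8] ang -0.017 0.085
red 88 [361.5 290.3] ang 1.377 0.063
b 6.05 tcp ang -3.09 r 0.055 tangential F -5.17 radial F 0.1
```

```bash
cat > chk.py <<'E'
from h import *
import sys
look("")
s=read_state();sys.exit(int(np.linalg.norm(s["wrist_force"][:2])>8))
E
python3 -m crank '[[[0,-0.05,0,0,0,0.009],[0,-0.05,0,0,0,0.009]]]' >/dev/null; python3 chk.py &&
python3 -m crank '[[[0,-0.05,0,0,0,0.009],[0,-0.05,0,0,0,0.009]]]' >/dev/null && python3 chk.py &&
python3 -m crank '[[[0,-0.05,0,0,0,0.009],[0,-0.05,0,0,0,0.009]]]' >/dev/null && python3 chk.py
```

```text
red 28 [395.  253.4] ang -0.034 0.084
red 88 [361.5 290.3] ang 1.377 0.063
 6.2667 tcp ang -3.109 r 0.055 tangential F -5.07 radial F 0.19
red 27 [396.  253.5] ang -0.056 0.084
red 88 [361.5 290.3] ang 1.377 0.063
 6.4833 tcp ang -3.128 r 0.0551 tangential F -5.46 radial F -0.12
red 26 [397.  253.7] ang -0.08 0.084
red 90 [361.5 290.4] ang 1.38 0.063
 6.7 tcp ang 3.125 r 0.0552 tangential F -2.71 radial F 0.55
```

```bash
cat >> h.py <<'E'
def head(im=None):
    im=read_camera("scene") if im is None else im
    H,S_,V=cv2.split(cv2.cvtColor(im,cv2.COLOR_BGR2HSV));m=(((H<6)|(H>174))&(S_>140)&(V>50)).astype(np.uint8)
    n,l,st,c=cv2.connectedComponentsWithStats(m[200:235,230:260])
    i=1+np.argmax(st[1:,4]);print("head scene",(c[i]+(230,200)).round(2),st[i,4])
E
sed -i 's/^look("")/look("");head()/' chk.py
python3 -c 'from h import *;head(cv2.imread("pics/scene0.png"));head()'
python3 -m crank '[[[0,-0.03,0,0,0,0.005],[0,-0.03,0,0,0,0.005]]]' >/dev/null; python3 chk.py
```

```text
head scene [244.15 212.51] 47
head scene [244.26 212.98] 53
red 25 [399.2 253.6] ang -0.129 0.085
red 86 [361.2 290.7] ang 1.393 0.063
 6.9667 tcp ang 3.094 r 0.0557 tangential F 0.38 radial F -0.69
head scene [244.47 216.95] 57
```

```bash
python3 -m crank '[[[0,0,0,0,0,0],[0,0,0,0,0,0],[0,0,0,0,0,0],[0,0,0,0,0,0]]]' 4.5; python3 -c '
from h import *
head();look("");print(proj("scene",(.5205,-.058,.12)),proj("scene",(.5205,-.058,.11)))'
python3 -m crank '[[[0,0,-1,0,0,0],[0,0,-2.5,0,0,0],[0,0,-2.5,0,0,0],[0,0,-2.5,0,0,0],[0,0,-2.5,0,0,0],[0,0,-2.5,0,0,0],[0,0,0,0,0,0],[0,0,0,0,0,0]]]'
python3 - <<'E'
from h import *
head();look("");go((.628,-.0383,.2),1.31);print(read_state()["q"])
crop("scene","s2.png",120,150,220,170,3.5)
E
```

```text
time: 7.35
tool_pos: [0.4596, -0.1212, 0.0722]
tcp_rot: [-3.141, 0.033, 0.0]
wrist_force: [-0.4, 0.1, -0.1]
width: 0.526
grip_force: 0.0
head scene [244.47 216.95] 57
red 24 [399.2 253.4] ang -0.129 0.085
red 88 [361.1 290.8] ang 1.394 0.063
 7.45 tcp ang 3.103 r 0.0555 tangential F -0.13 radial F 0.65
[244.41232054 212.26792387] [244.93886382 216.89433798]
time: 8.12
tool_pos: [0.4611, -0.1218, 0.2101]
tcp_rot: [3.14, -0.033, 0.008]
wrist_force: [-0.4, -0.7, 0.4]
width: 0.527
grip_force: 0.0
head scene [244.51 216.85] 47
red 26 [399.2 253.8] ang -0.129 0.084
red 87 [361.1 290.7] ang 1.393 0.063
 8.2167 tcp ang 3.102 r 0.0559 tangential F 0.15 radial F 0.52
tool [ 0.4591 -0.1212  0.207 ] cm in tool axes [16.71 -8.64  0.7 ] az 0.24 tilt [-0.001  0.    -1.   ]
[-3.10501751e-01 -1.03469145e-01  2.04479882e+00  1.76606498e-05
  1.20080057e+00  1.28152740e+00]
```

View pics/s2.png

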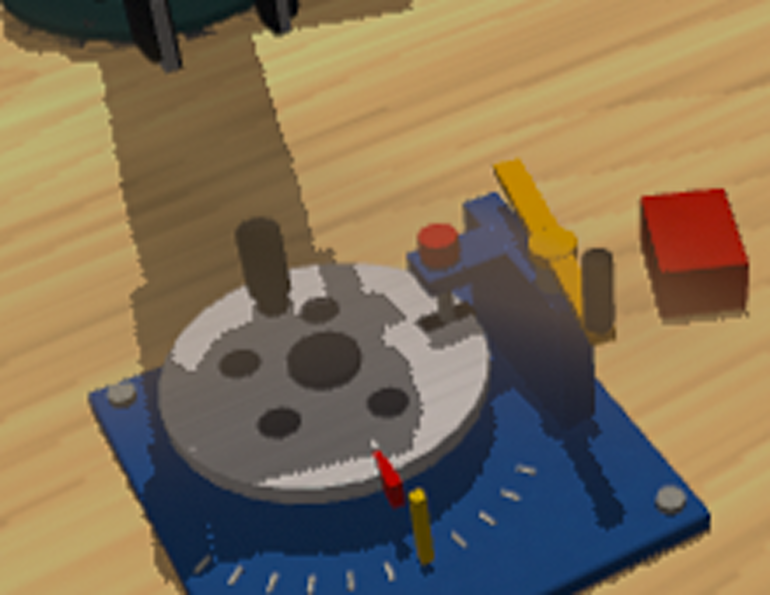

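The plunger head is lower, at (438,245), and the pin sits in the slot at (445,315). The shift in scene pixels matches a 10 mm drop. Next is the peg at (597,290).

```bash
python3 -m crank '[[[2.4,-1.24,0,0,0,0],[2.4,-1.24,0,0,0,0],[2.4,-1.24,0,0,0,0],[2.4,-1.24,0,0,0,0],[2.4,-1.24,0,0,0,0],[2.4,-1.24,0,0,0,0],[2.3,-1.2,0,0,0,0],[0,0,0,0,0,0.08]]]' 4; python3 -m crank '[[[0,0,0,0,0,0.08],[0,0,0,0,0,0.08],[0,0,0,0,0,0],[0,0,0,0,0,0],[0,0,0,0,0,0]]]'
python3 - <<'E'
from h import *
go((.628,-.0383,.128),1.31);crop("scene","s3.png",180,120,180,160,3.5);
E
```

```text
time: 8.93
tool_pos: [0.631, -0.0362, 0.2049]
tcp_rot: [-3.136, 0.157, 0.002]
wrist_force: [0.8, -0.3, -0.6]
width: 0.469
grip_force: 0.0
time: 9.35
tool_pos: [0.6277, -0.0385, 0.2062]
tcp_rot: [3.115, -0.406, -0.003]
wrist_force: [-0.6, 0.5, -0.2]
width: 0.472
grip_force: 0.0
tool [ 0.6277 -0.0385  0.2062] cm in tool axes [ 0.04 -0.03  7.82] az 0.001 tilt [-0.002  0.    -1.   ]
```

View pics/s3.png

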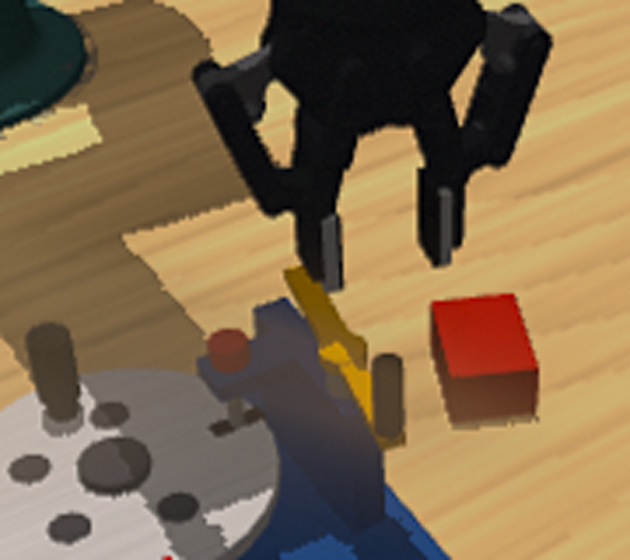

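The fingertips at (330,285) and (440,260) are centred above the peg at (387,360), so I'll descend.

```bash
python3 -m crank '[[[0,0,2,0,0,0],[0,0,2,0,0,0],[0,0,2,0,0,0],[0,0,1.5,0,0,0],[0,0,0,0,0,0],[0,0,0,0,0,0]]]' 4 
python3 -m crank '[[[0,0,0,0,0,0],[0,0,0,0,0,0],[0,0,0,0,0,0],[0,0,0,0,0,0]]]' 2.1 20
python3 -m crank '[[[0,-0.2,0,0,0,-0.032],[0,-0.2,0,0,0,-0.032],[0,-0.2,0,0,0,-0.032],[0,-0.2,0,0,0,-0.032],[0,-0.2,0,0,0,-0.032],[0,-0.2,0,0,0,-0.032]]]'
cat >> h.py <<'E'
def keep():
    s=read_state();w=s["tool_pos"][:2]-np.array([.568,-.0223]);u=w/np.linalg.norm(w);f=s["wrist_force"]
    print("t",s["time"],"ang",np.arctan2(w[1],w[0]).round(3),"r",np.linalg.norm(w).round(4),"z",s["tool_pos"][2].round(4),"Ftan",(f[:2]@[-u[1],u[0]]).round(2),"Frad",(f[:2]@u).round(2))
E
python3 -c 'from h import *;keep()'
```

```text
time: 9.9
tool_pos: [0.6274, -0.0384, 0.1312]
tcp_rot: [3.115, -0.408, -0.004]
wrist_force: [-0.4, -0.4, 0.2]
width: 0.468
grip_force: 0.0
time: 10.23
tool_pos: [0.6292, -0.0386, 0.1337]
tcp_rot: [-3.115, 0.409, -0.004]
wrist_force: [0.2, -0.3, 0.2]
width: 0.242
grip_force: 0.0
time: 10.73
tool_pos: [0.6308, -0.0272, 0.133]
tcp_rot: [3.139, -0.106, 0.001]
wrist_force: [-0.9, -2.2, -0.0]
width: 0.247
grip_force: 0.9
t 10.7333 ang -0.077 r 0.0629 z 0.133 Ftan -2.26 Frad -0.74
```

```bash
python3 -m crank '[[[0,-0.2,0,0,0,-0.032],[0,-0.2,0,0,0,-0.032],[0,-0.2,0,0,0,-0.032],[0,-0.2,0,0,0,-0.032],[0,-0.2,0,0,0,-0.032],[0,-0.2,0,0,0,-0.032],[0,-0.2,0,0,0,-0.032],[0,-0.2,0,0,0,-0.032]]]' >/dev/null; python3 -c 'from h import *;keep()'
python3 -m crank '[[[0,-0.2,0,0,0,-0.032],[0,-0.2,0,0,0,-0.032],[0,-0.2,0,0,0,-0.032],[0,-0.2,0,0,0,-0.032],[0,-0.2,0,0,0,-0.032],[0,-0.2,0,0,0,-0.032],[0,-0.2,0,0,0,-0.032]]]' >/dev/null; python3 -c 'from h import *;keep()'
```

```text
t 11.4 ang 0.176 r 0.063 z 0.133 Ftan -0.98 Frad -1.72
t 11.9833 ang 0.398 r 0.0631 z 0.133 Ftan -2.29 Frad -0.96
```

```bash
python3 -m crank '[[[0,-0.13,0,0,0,-0.021],[0,-0.13,0,0,0,-0.021],[0,-0.13,0,0,0,-0.021],[0,-0.13,0,0,0,-0.021],[0,-0.13,0,0,0,-0.021],[0,-0.13,0,0,0,-0.021]]]' >/dev/null; python3 -c 'from h import *;keep()'
python3 -m crank '[[[0,-0.1,0,0,0,-0.016],[0,-0.1,0,0,0,-0.016],[0,-0.1,0,0,0,-0.016],[0,-0.1,0,0,0,-0.016]]]' >/dev/null; python3 -c 'from h import *;keep()'
python3 -m crank '[[[0,-0.1,0,0,0,-0.016],[0,-0.1,0,0,0,-0.016],[0,0,0,0,0,0]]]' >/dev/null; python3 -c 'from h import *;keep()'
```

```text
t 12.4833 ang 0.529 r 0.0635 z 0.1326 Ftan -1.5 Frad 0.01
t 12.8167 ang 0.594 r 0.0635 z 0.1324 Ftan -1.19 Frad 0.12
t 13.0667 ang 0.629 r 0.0634 z 0.1323 Ftan -1.4 Frad 0.93
```

```bash
python3 -m crank '[[[0,-0.1,0,0,0,-0.016],[0,-0.1,0,0,0,-0.016],[0,-0.1,0,0,0,-0.016],[0,0,0,0,0,0]]]' >/dev/null; python3 -c 'from h import *;keep()'
python3 -m crank '[[[0,-0.1,0,0,0,-0.016],[0,-0.1,0,0,0,-0.016],[0,0,0,0,0,0]]]' >/dev/null; python3 -c 'from h import *;keep()
crop("top","t4.png",315,200,140,150,4)'
```

```text
t 13.4 ang 0.677 r 0.0633 z 0.1322 Ftan -1.01 Frad 1.42
t 13.65 ang 0.684 r 0.063 z 0.1323 Ftan -6.2 Frad -0.45
```

View pics/t4.png

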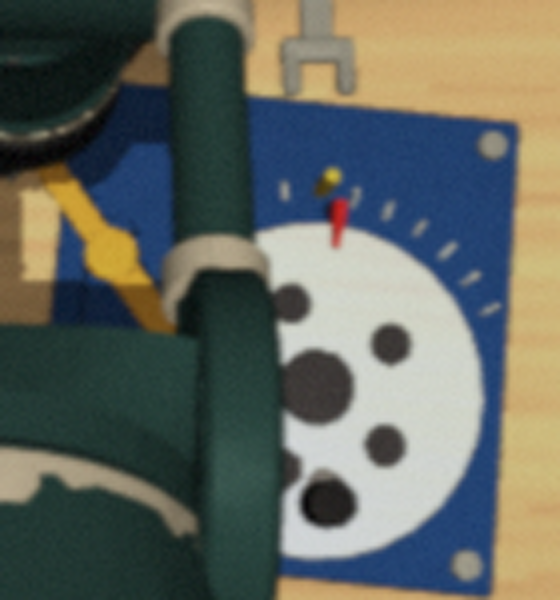

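The arm covers the head, but the lever is well over and the push rose to 6 N, so it is probably at the stop. I'll confirm with one small push.

```bash
python3 -m crank '[[[0,-0.1,0,0,0,-0.008],[0,-0.06,0,0,0,0],[0,0,0,0,0,0]]]' >/dev/null; python3 -c 'from h import *;keep()'
python3 -m crank '[[[0,0.3,0,0,0,0],[0,0,0,0,0,0],[0,0,0,0,0,0],[0,0,0,0,0,0]]]' 3.6; python3 -m crank '[[[0,0,-1,0,0,0],[0,0,-2,0,0,0],[0,0,-2.5,0,0,0],[0,0,-2.5,0,0,0],[0,0,-2.5,0,0,0],[0,0,-2.5,0,0,0],[0,0,0,0,0,0],[0,0,0,0,0,0]]]'
```

```text
t 13.95 ang 0.687 r 0.0629 z 0.1324 Ftan -10.11 Frad -0.34
time: 14.28
tool_pos: [0.6162, 0.018, 0.1318]
tcp_rot: [-2.939, -1.108, 0.002]
wrist_force: [0.1, -0.2, 0.0]
width: 0.42
grip_force: 0.0
time: 14.95
tool_pos: [0.6183, 0.0179, 0.2655]
tcp_rot: [2.938, 1.108, 0.008]
wrist_force: [-0.1, 0.5, -0.5]
width: 0.421
grip_force: 0.0
```

Run:
```python
from h import *
a=read_camera("scene")[100:370,60:360];cv2.imwrite("pics/f.png",cv2.resize(a,None,fx=2.2,fy=2.2,interpolation=cv2.INTER_CUBIC))
```

```text
(no output)
```

View pics/f.png

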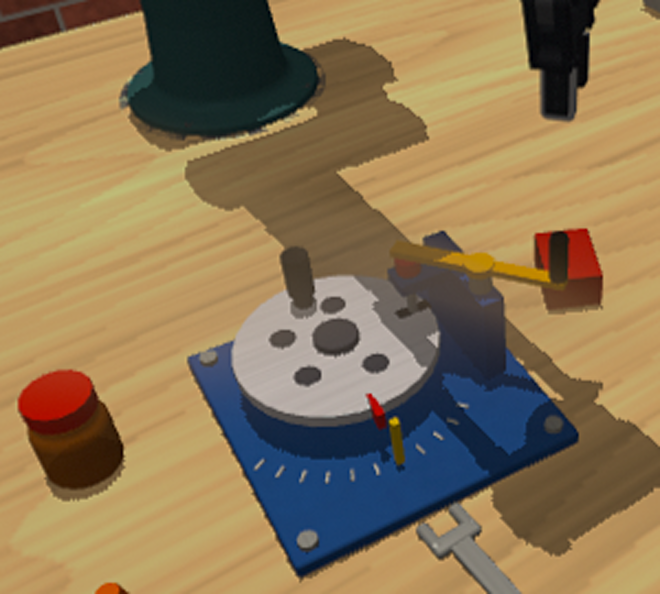

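The keeper blade, at (400,255), lies across the dropped red head. The hand is clear and the bystanders are unmoved.

```bash
python3 -c 'from workcell import *;print(finish_job())'
```

```text
the job is handed in; nothing more can be done
None
```

The job is handed in: the wheel was turned clockwise until the plunger dropped into the slot (push on the knob stayed under 8 N in every reading), the keeper was swung over the red head until it stopped against a 10 N push, and the arm was lifted clear at about 15 s with nothing around the fixture moved.

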